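# Swing the swivel hook home and hang up the current clamp

## Task

Put the ring-shaped current clamp away on its swivel hook. First turn the hook clockwise, to face roughly along the long foot of the stand, until it meets its stop, and press it home there for about a second with roughly 8 N at the middle of the arm, never over 15 N; then gently hang the clamp by its ring on the arm, inside the upturned end, and let go. Leave the hook facing that way and the other things on the bench where they are.

Things in the scene. Friction and masses are not known exactly. Their poses are not given: they have to be found in the camera images.
- stand: Swivel-hook stand, bolted to the bench: grey base plate 190 x 90 x 14 mm, round upright post 26 mm across. Origin on the table under the post; x = the way of the long foot (plate from -50 to +140 mm along x). A collar clamped round the post carries a rigid upright stop lug 8 x 12 x 40 mm, 45 mm out, its top 5 mm above the hook arm's centre line.
- head: Swivel head on top of the post, carrying the hook. Origin on the swivel axis, 159 mm above the table; x as the stand's (it does not turn). The collar with the stop was set by hand: the hook's arm meets it somewhere between -0.32 and 0.32 rad. That setting is not measured: feel for it. A push of 8 N 80 mm out loads the stop with about 12 N.
- hook (a joint): Swivel angle of the hook about the post, rad: 0 = arm along the long foot; grows counter-clockwise seen from above. Starts 0.8 to 1.9, clear of the stop, which stands on the arm's clockwise side; so turn it clockwise. Friction 0.08 N m; it stays where it is left.
- hook_seat (a point): Where the ring should hang: on the arm's centre line, 86 mm from the swivel axis, 175 mm above the table. x outward along the arm, z up. The arm is a level steel rod 8 mm thick, free from 55 to 112 mm from the axis; at 116 to 122 mm its end turns up to 20 mm above the centre line. The hub on the post has radius 17 mm and rises 6 mm above the centre line.
- clamp_eye (a point): Current clamp, loose, 0.2 to 0.33 kg, upright on the bench, 140 mm tall: grey ring (70 mm outside, 44 mm hole, 22 mm thick) on a black foot 34 x 60 x 38 mm, black grip tab on top. Point: centre of the hole, 70 mm above the underside; x = axis of the hole, z up. Hung properly it lies 18 mm below the arm's centre line.
- clamp_tab (a point): Point to grip on the clamp's top tab, 60 mm straight above the hole's centre and 10 mm below the top; axes as the hole's. The tab is 14 mm thick along x and 30 mm wide along y, and spans 27 mm below to 10 mm above this point.
- box: Bystander: die-cast metal adapter box 60 x 90 x 35 mm lying loose on the bench; origin at the centre of its underside.
- load: Bystander: dark steel terminating load, upright stepped cylinder 48 mm diameter, 70 mm high; origin at the centre of its underside.
- driver: Bystander: screwdriver lying on the bench beyond the work, along its x axis.

How it is judged:
On the way, in this order (a step that is already met when the one before it is completed fails the run):
1. the hook is pressed against its stop with 6 to 27 N at the stop for 0.6 s, before the clamp is hung (contact force between head and stand between 6 and 27 N and distance between clamp_eye and hook_seat above 0.06 m), for 0.6 s.
2. the clamp hangs on the arm, the hook facing along the foot (value of joint hook below 0.42 rad and distance between clamp_eye and hook_seat below 0.035 m and z of clamp_eye in the frame of hook_seat below -0.012 m), for 0.2 s.
At the end, for the whole second after the job is handed in: the hook faces along the stand's long foot within 0.42 rad (24 degrees); the clamp hangs by its ring on the arm, the centre of its hole 12 to 24 mm below the arm's centre line, within 25 mm along the arm and 12 mm across it of the hanging point, upright within 0.2 rad, at rest and released (value of joint hook between -0.42 and 0.42 rad and x of clamp_eye in the frame of hook_seat between -0.025 and 0.025 m and y of clamp_eye in the frame of hook_seat between -0.012 and 0.012 m and z of clamp_eye in the frame of hook_seat between -0.024 and -0.012 m and angle between clamp_eye's own z axis and vertical below 0.2 rad and linear speed of clamp below 0.04 m/s); the robot touches nothing.
It fails at once if the stop is loaded with over 30 N (contact force between head and stand above 30 N).
It fails at once if the clamp is knocked or pressed with over 20 N on the hook (contact force between clamp and head above 20 N).
It fails at once if the adapter box, load or screwdriver is moved by over 20 mm (distance of any of box, load, driver from where it was at the start of the episode above 0.02 m).
It also fails if it takes over 72 s, if anything falls off the work surface, if the arm or the gripper's body presses on something with over 40 N, if the wrist force passes 120 N, or if a joint passes its speed limit or range.

## Robot

A 6-joint arm with a two-finger parallel gripper is mounted at the origin on the work surface. World frame = base frame: x ahead of the robot, y to its left, z up, the work surface at z = 0. Lengths are in m, angles in rad, forces in N, time in s.
With the tool pointing down it reaches from about 0.35 to 0.85 m from the base axis. Payload 8.1 kg.
Tool frame: the origin (TCP) lies on the centre line of the jaws, within the pads' length; the fingertips stand 8 mm ahead of it and the grasp point (between the pads) lies 11 mm behind it; z points along the fingers, y is the line along which they close (so a half turn about z gives the same grasp; the last joint's range is limited). The gripper opens to 93 mm and grips with 3 to 60 N. Pads are 15 mm wide; open, the fingers measure 128 mm over their backs; the gripper's body (75 mm by 188 mm) begins 65 mm behind the grasp point.
Start: joints at [1.045, 0.13, 1.488, -0, 1.523, -0.085], TCP at [0.256, 0.543, 0.227] pointing down, gripper open.
Joint ranges: [-2.96, 2.96], [-0.89, 2.26], [0.02, 2.5], [-1.34, 4.48], [0, 2.73], [-2.66, 2.66]. Speed limits (rad/s): [2.39, 2.39, 2.79, 3.14, 3.14, 3.14].

## Interface

Orientations are given as [roll, pitch, yaw] about the fixed x, y, z axes, in that order (R = Rz(yaw) Ry(pitch) Rx(roll)).
In Python, from plant import arm gives the robot as it stands. The module is installed in compiled form; this text tells all that it offers.
- The arm moves only by the tool jog_arm, never from a script. Its argument "increments" is a list that holds one entry, the list of rows, each a list of 5 numbers: the shift along the tool's x, y, z each as a share of 0.1 m, from -1 to 1, then the turn about the tool's z as a share of 360 degrees, from -1 to 1, then the gripper's target within -1 to 1 (shut at 1, half-way at 0, fully open at -1). In form: [[[x, y, z, twist, grip], ...]]. A call has 1 to 12 rows; each row shifts and turns the commanded pose from where the row before left it, along the tool's axes as they then stand; what a row does not reach is not made up. A row lasts 1/8 s, in which the tool goes at most 62.5 mm and 10.7 degrees, less where a joint would pass 70% of its speed; a pose out of reach is approached as far as the arm can. A call with a number of a shift or a turn outside -1 to 1 is refused whole. A call with a gripper value outside its range is refused whole. The fingers move at their own pace and stop on an object; "newtons" is the grip in N (left out, the last holds). Time passes only in rows, so rows that do not move let the fingers close. It gives the time, the measured TCP pose, the force, the opening and the grip force at its end, in the units of the state.
- arm.get_state(): the state, without advancing time (a new reading comes with each control period).
- arm.snapshot(name): name is "scene" or "top" or "wrist"; returns the picture (384x512x3 uint8, blue, green, red); there is no depth.
- arm.get_calibration(name): a dict with "mtx" (3x3 intrinsics, pixels), "position" and "orientation" of the camera in the world. Camera axes: x right, y down, z forward; pixel columns grow to the right and rows downward; lengths in m; the calibration is good to about 2 mm. A picture is of the moment at which its call begins: read the wrist's pose just before it. get_calibration takes no time and is no camera call; for the wrist camera it gives the pose at the moment of the call.
- arm.close_job(): hands the job in; it is judged then, once.
The state is a dict: "t": time; "joints": joint angles; "joint_vel": joint speeds; "effort": joint torques, N m; "tool_pos": TCP position; "tcp_rot": TCP orientation; "contact_force": force on the tool from outside, world axes, zero at the start; "torque": the same for the moment, N m; "grip_width": finger opening in m; "gripper_force": force on a finger pad.
Only numpy, scipy, OpenCV 4.12 (cv2) and the standard library are available. Lean on these libraries where they do the work, as an engineer would, in place of code of your own. Each camera call takes 0.05 s, during which the arm holds its last target. There are 200 camera calls.

## Working session

There is one attempt and no reset: what is moved stays moved. The work goes in short steps, Python scripts to look and compute and a tool call to move; the robot and the scene stay as the last step left them, time stands still between calls to the robot, and variables do not carry over. Pictures are saved under pics/ and viewed, at most 10 in all, crops included, and the job is handed in when it is done.

Besides the shell and the picture viewer there is one more tool, called after "Request:" by a JSON object that holds its "api" and its "payload", one argument or row to a line. jog_arm: Moves the arm, as the interface text tells. Shift numbers are shares of 0.1 m and turn numbers shares of 360 degrees, none past 1 either way. Its arguments: {"type":"object","properties":{"increments":{"type":"array","items":{"type":"array","items":{"type":"array","items":{"type":"number","minimum":-1,"maximum":1}}}},"newtons":{"type":"number"}},"required":["increments"]}

```bash
mkdir -p pics; python3 - <<'E'
from plant import arm
import cv2
for n in("scene","top"):
    cv2.imwrite(f"pics/{n}0.png",arm.snapshot(n)); c=arm.get_calibration(n); print(n,c)
s=arm.get_state(); print(s)
E
```

```text
scene {'mtx': array([[416.81620532,   0.        , 247.75038909],
       [  0.        , 416.81620532, 194.25166143],
       [  0.        ,   0.        ,   1.        ]]), 'position': array([ 1.27489543, -0.31775312,  0.62676638]), 'orientation': array([-2.17046772, -0.0174104 ,  1.12448335])}
top {'mtx': array([[356.5670713 ,   0.        , 260.34870555],
       [  0.        , 356.5670713 , 191.14234816],
       [  0.        ,   0.        ,   1.        ]]), 'position': array([0.53129676, 0.01520631, 0.79888771]), 'orientation': array([-3.07773971e+00, -1.80397260e-03, -1.57539148e+00])}
{'t': 0.1, 'joints': array([ 1.04462476e+00,  1.31113936e-01,  1.48917238e+00,  9.22670521e-06,
        1.52300866e+00, -8.54046482e-02]), 'joint_vel': array([-0.00056176, -0.00203736, -0.00220903,  0.00140257,  0.00025924,
       -0.00171479]), 'effort': array([ 9.23673288e-04, -5.61345971e+01, -4.93094766e+01,  7.69947236e-02,
        2.93139671e-02,  3.79428252e-05]), 'tool_pos': array([0.25570331, 0.54222413, 0.22567434]), 'tcp_rot': array([-3.13989732e+00, -1.54391658e-04,  2.70082515e+00]), 'contact_force': array([ 1.07690114, -0.4608237 , -0.45067984]), 'torque': array([ 0.0503635 , -0.04058501,  0.01217448]), 'gripper_force': 0.0, 'grip_width': 0.09293120327916245}
```

View pics/top0.png

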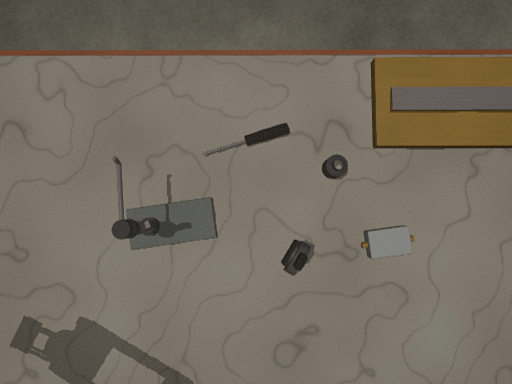

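View pics/scene0.png

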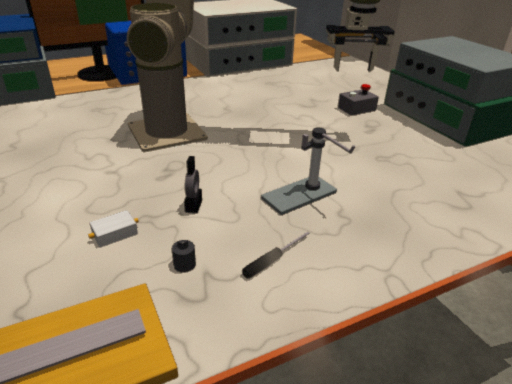

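The top view shows the hub near (123,229), the hook tip near (117,160), the plate's long foot running to (214,219), and the clamp around (298,256). I'll enlarge the stand and clamp.

```bash
cat > h.py <<'E'
from plant import arm
import cv2, numpy as np
from scipy.spatial.transform import Rotation as R
def ray(n,uv,z,c=None):
    c=c or arm.get_calibration(n)
    d=R.from_euler('xyz',c['orientation']).as_matrix()@np.linalg.inv(c['mtx'])@np.array([*uv,1.])
    p=np.array(c['position']); return p+d*(z-p[2])/d[2]
def proj(n,P,c=None):
    c=c or arm.get_calibration(n)
    q=c['mtx']@R.from_euler('xyz',c['orientation']).as_matrix().T@(np.array(P)-c['position']); return q[:2]/q[2]
E
python3 - <<'E'
from h import *
for uv,z in [((123,229),.181),((117,160),.195),((127,210),.014),((212,199),.014),((216,240),.014),((132,249),.014),((150,226),.18),((301,253),.14),((288,262),.038),((388,242),.035),((336,166),.07),((205,154),.01)]: print(uv,ray("top",uv,z).round(4))
im=cv2.imread("pics/top0.png"); s=cv2.imread("pics/scene0.png")
f=lambda a,k:cv2.resize(a,None,fx=k,fy=k,interpolation=cv2.INTER_CUBIC)
a=f(im[150:254,100:225],3.0); b=f(im[225:290,270:330],5)[:312]; 
o=np.zeros((600,800,3),np.uint8); o[:a.shape[0],:a.shape[1]]=a; o[:b.shape[0],400:400+b.shape[1]]=b
c=f(s[150:215,170:215],4); o[325:325+260,:180]=c; d=f(s[115:220,250:365],2.5); o[330:330+262,250:250+d.shape[1]]=d
cv2.imwrite("pics/crop0.png",np.clip(o*1.8,0,255).astype(np.uint8))
E
```

```text
(123, 229) [0.5065 0.2509 0.181 ]
(117, 160) [0.6242 0.2582 0.195 ]
(127, 210) [0.5413 0.3067 0.014 ]
(212, 199) [0.5646 0.1201 0.014 ]
(216, 240) [0.4749 0.111  0.014 ]
(132, 249) [0.4562 0.2942 0.014 ]
(150, 226) [0.5114 0.2048 0.18  ]
(301, 253) [ 0.4596 -0.0601  0.14  ]
(288, 262) [ 0.4297 -0.0441  0.038 ]
(388, 242) [ 0.4704 -0.2576  0.035 ]
(336, 166) [ 0.6291 -0.1423  0.07  ]
(205, 154) [0.6653 0.1367 0.01  ]
```

View pics/crop0.png

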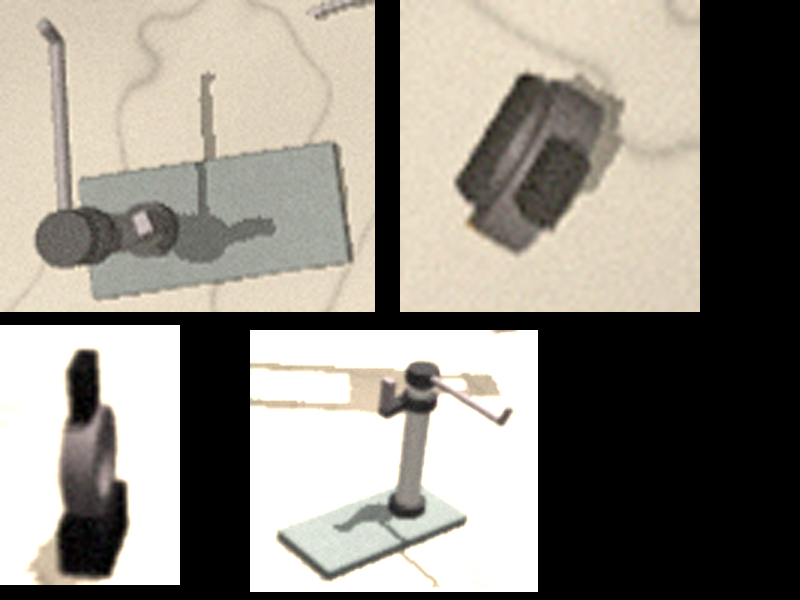

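The crop shows the hub at about (123,229) and the lug top at about (147.7,224). The tab top is at about (301,261.6), with its wide side about -34° in the world. The stop should therefore be near +0.3 rad. First I'll shut the gripper and go beside the arm, on its counter-clockwise side.

Request:
{"api": "jog_arm", "payload": {
  "increments": [
    [[-0.4,-0.086,0,0,1],[-0.4,-0.086,0,0,1],[-0.4,-0.086,0,0,1],[-0.4,-0.086,0,0,1],[-0.4,-0.086,0,0,1],[-0.4,-0.086,0,0,1],[-0.4,-0.086,0,0,1],[-0.4,-0.086,0,0,1],[-0.4,-0.086,0,0,1],[-0.4,-0.086,0,0,1],[0,0,0,-0.02,1],[0,0,0,-0.02,1]]
  ],
  "newtons": 20
}}

```text
t: 1.6
tool_pos: [0.5813, 0.2934, 0.2257]
tcp_rot: [-3.141, -0.001, 2.955]
contact_force: [1.2, 0.1, -0.5]
grip_width: 0.0004
gripper_force: 0.0
```

Request:
{"api": "jog_arm", "payload": {
  "increments": [
    [[0,0,0,-0.02,1],[0,0,0,-0.02,1],[0,0,0,0,1]]
  ]
}}

```text
t: 1.98
tool_pos: [0.5808, 0.2941, 0.226]
tcp_rot: [-3.141, -0.001, -3.081]
contact_force: [-0.3, 0.3, -0.2]
grip_width: 0.0
gripper_force: 0.0
```

```bash
python3 - <<'E'
from h import *
c=arm.get_calibration("wrist"); im=arm.snapshot("wrist"); cv2.imwrite("pics/w1.png",im); print(c)
S=np.array([.5065,.2512])
for n,p in dict(hub=[*S,.181],lug=[.5155,.209,.18],tip=[.6242,.2582,.195],tcp=[.5808,.2941,.226],low=[.5808,.2941,.164]).items(): print(n,proj("wrist",p,c).round(1))
E
```

```text
{'mtx': array([[315.25477469,   0.        , 255.5775455 ],
       [  0.        , 315.25477469, 195.95439946],
       [  0.        ,   0.        ,   1.        ]]), 'position': array([0.50882381, 0.29060725, 0.38498503]), 'orientation': array([2.88187843e+00, 1.95829385e-04, 1.63129784e+00])}
hub [192.6 104.4]
lug [125.7 115. ]
tip [197.3 285.8]
tcp [254.  248.7]
low [254.5 213.5]
```

View pics/w1.png

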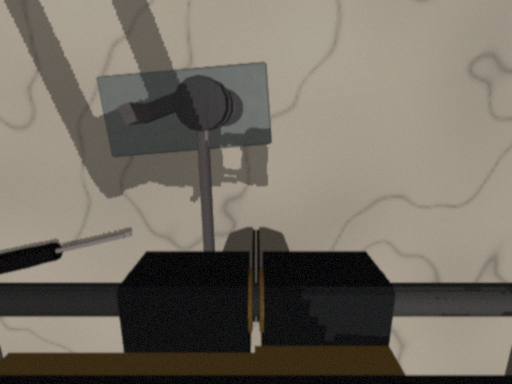

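The wrist view shows the hub disc at (202,103), the arm running from (204,130) to (209,250), and the lug top at (127,113). The finger stands to the right of the arm, which is the counter-clockwise side.

```bash
python3 - <<'E'
from h import *
for uv,z in [((202,103),.181),((204,130),.179),((209,250),.179),((127,113),.18),((98,78),.014),((266,63),.014),((271,142),.014),((114,156),.014)]: print(uv,ray("wrist",uv,z).round(4))
print(ray("top",(122.4,229),.181),ray("top",(147.7,224),.18),ray("top",(118.5,168),.179),ray("top",(121.5,215),.179),ray("top",(301.2,261.6),.14))
E
```

```text
(202, 103) [0.5053 0.2572 0.181 ]
(204, 130) [0.5218 0.2584 0.179 ]
(209, 250) [0.605  0.2633 0.179 ]
(127, 113) [0.5141 0.21   0.18  ]
(98, 78) [0.4826 0.1143 0.014 ]
(266, 63) [0.4563 0.2991 0.014 ]
(271, 142) [0.5413 0.3106 0.014 ]
(114, 156) [0.5685 0.1271 0.014 ]
[0.50648326 0.25196524 0.181     ] [0.51483951 0.20883182 0.18      ] [0.6125735  0.26167457 0.179     ] [0.53056602 0.25477541 0.179     ] [ 0.44396275 -0.06029536  0.14      ]
```

Request:
{"api": "jog_arm", "payload": {
  "increments": [
    [[0,0,0.27,0,1],[0,0,0.27,0,1],[0,0,0,0,1],[0,-0.06,0,0,1],[0,-0.05,0,0,1],[0,0,0,0,1]]
  ]
}}

```text
t: 2.78
tool_pos: [0.5825, 0.2828, 0.174]
tcp_rot: [3.141, 0.002, -3.081]
contact_force: [0.2, -0.8, 0.1]
grip_width: 0.0004
gripper_force: 0.0
```

Request:
{"api": "jog_arm", "payload": {
  "increments": [
    [[-0.016,-0.07,0,0.0139,1],[-0.016,-0.07,0,0.0139,1],[-0.016,-0.07,0,0.0139,1],[-0.016,-0.07,0,0.0139,1],[0,0,0,0,1]]
  ]
}}

```text
t: 3.4
tool_pos: [0.5866, 0.2548, 0.1734]
tcp_rot: [3.141, 0.001, 2.854]
contact_force: [-0.0, -0.1, -0.6]
grip_width: 0.0002
gripper_force: 0.0
```

```bash
python3 - <<'E'
from h import *
a=arm.snapshot("wrist"); cv2.imwrite("pics/w2.png",a); s=arm.get_state(); print(s['tool_pos'],s['tcp_rot'],s['contact_force'],s['torque'])
E
```

```text
[0.58637226 0.25499087 0.17315784] [3.14114175e+00 4.79881698e-04 2.85545173e+00] [-0.34583023  0.05874592  0.05848368] [0.00945099 0.01017    0.01180281]
```

View pics/w2.png

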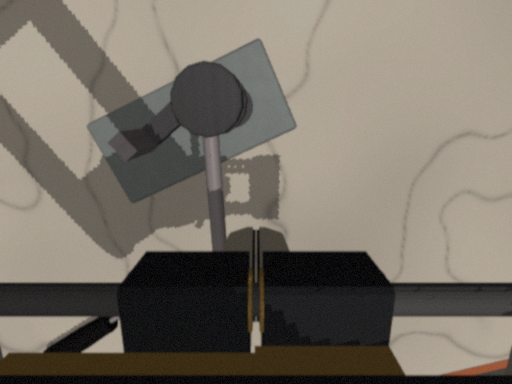

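The arm now lies along the left side of the finger, from about (209,135) to (219,250), and has followed the push. I'll keep turning it.

Request:
{"api": "jog_arm", "payload": {
  "increments": [
    [[-0.017,-0.07,0,0.0139,1],[-0.017,-0.07,0,0.0139,1],[-0.017,-0.07,0,0.0139,1],[-0.017,-0.07,0,0.0139,1],[-0.017,-0.07,0,0.0139,1],[-0.017,-0.07,0,0.0139,1],[-0.017,-0.07,0,0.0139,1],[0,0,0,0,1]]
  ]
}}

```text
t: 4.45
tool_pos: [0.5709, 0.2078, 0.1729]
tcp_rot: [3.141, 0.0, 2.245]
contact_force: [-0.4, -1.0, -0.4]
grip_width: 0.0003
gripper_force: 0.0
```

Request:
{"api": "jog_arm", "payload": {
  "increments": [
    [[-0.004,-0.028,0,0.0056,1],[-0.004,-0.028,0,0.0056,1],[0,0,0,0,1]]
  ]
}}

```text
t: 4.82
tool_pos: [0.5669, 0.2036, 0.1727]
tcp_rot: [-3.142, -0.0, 2.172]
contact_force: [-0.6, -1.0, 0.2]
grip_width: 0.0008
gripper_force: 0.1
```

Request:
{"api": "jog_arm", "payload": {
  "increments": [
    [[-0.02,-0.014,0,0.0028,1],[-0.02,-0.014,0,0.0028,1],[-0.004,-0.014,0,0.0028,1],[-0.004,-0.014,0,0.0028,1],[0,0,0,0,1]]
  ]
}}

```text
t: 5.45
tool_pos: [0.5648, 0.1965, 0.1726]
tcp_rot: [-3.141, 0.0, 2.102]
contact_force: [-0.1, 0.4, -0.4]
grip_width: 0.0005
gripper_force: 0.1
```

```bash
python3 - <<'E'
from h import *
a=arm.snapshot("wrist"); cv2.imwrite("pics/w3.png",a); s=arm.get_state(); print(s['tool_pos'],s['tcp_rot'],s['contact_force'],s['torque'])
E
```

```text
[0.564836   0.19649917 0.17258502] [-3.14129058e+00  7.56289738e-05  2.10196804e+00] [ 0.32954465 -0.4468291  -0.46413995] [-0.01460152 -0.01003319 -0.01652744]
```

View pics/w3.png

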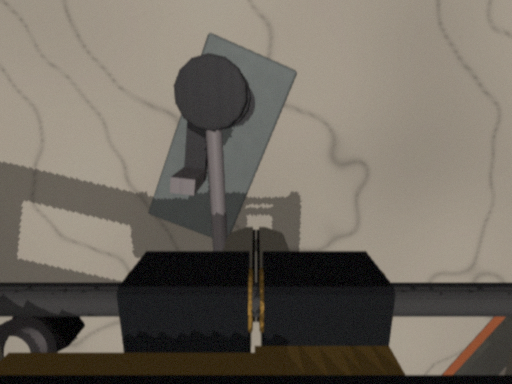

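The lug's right edge is near x=198 and the arm's left edge near x=208, so about 5 mm of gap is left at the lug. I'll creep on from here.

Request:
{"api": "jog_arm", "payload": {
  "increments": [
    [[-0.004,-0.014,0,0.0028,1],[-0.004,-0.014,0,0.0028,1],[-0.004,-0.014,0,0.0028,1],[0,0,0,0,1]]
  ]
}}

```text
t: 6.0
tool_pos: [0.5617, 0.1934, 0.1726]
tcp_rot: [-3.141, 0.0, 2.049]
contact_force: [0.6, 0.4, -0.7]
grip_width: 0.0006
gripper_force: 0.1
```

Request:
{"api": "jog_arm", "payload": {
  "increments": [
    [[-0.004,-0.014,0,0.0028,1],[0,0,0,0,1]]
  ]
}}

```text
t: 6.25
tool_pos: [0.5608, 0.1925, 0.1727]
tcp_rot: [-3.142, 0.0, 2.031]
contact_force: [0.2, 1.3, 0.4]
grip_width: 0.0006
gripper_force: 0.2
```

Request:
{"api": "jog_arm", "payload": {
  "increments": [
    [[-0.003,-0.01,0,0.002,1],[0,0,0,0,1]]
  ]
}}

```text
t: 6.5
tool_pos: [0.56, 0.1918, 0.1727]
tcp_rot: [-3.142, 0.0, 2.019]
contact_force: [0.5, 0.5, 0.0]
grip_width: 0.0007
gripper_force: 0.3
```

Request:
{"api": "jog_arm", "payload": {
  "increments": [
    [[-0.003,-0.01,0,0.002,1],[0,0,0,0,1]]
  ]
}}

```text
t: 6.75
tool_pos: [0.5592, 0.1911, 0.1726]
tcp_rot: [-3.141, -0.0, 2.006]
contact_force: [0.9, 0.5, -0.0]
grip_width: 0.0006
gripper_force: 0.3
```

Request:
{"api": "jog_arm", "payload": {
  "increments": [
    [[-0.003,-0.01,0,0.002,1],[0,0,0,0,1]]
  ]
}}

```text
t: 7.0
tool_pos: [0.5585, 0.1904, 0.1727]
tcp_rot: [-3.142, 0.0, 1.994]
contact_force: [0.8, 0.5, -0.3]
grip_width: 0.0005
gripper_force: 0.3
```

Request:
{"api": "jog_arm", "payload": {
  "increments": [
    [[-0.002,-0.008,0,0,1],[0,0,0,0,1]]
  ]
}}

```text
t: 7.25
tool_pos: [0.5578, 0.1899, 0.1726]
tcp_rot: [-3.142, 0.0, 1.994]
contact_force: [0.3, -0.2, 0.1]
grip_width: 0.0007
gripper_force: 0.3
```

Request:
{"api": "jog_arm", "payload": {
  "increments": [
    [[-0.002,-0.008,0,0,1],[0,0,0,0,1]]
  ]
}}

```text
t: 7.5
tool_pos: [0.5572, 0.1893, 0.1726]
tcp_rot: [-3.142, 0.0, 1.994]
contact_force: [0.9, 1.0, 0.7]
grip_width: 0.0005
gripper_force: 0.3
```

Request:
{"api": "jog_arm", "payload": {
  "increments": [
    [[-0.002,-0.008,0,0,1],[0,0,0,0,1]]
  ]
}}

```text
t: 7.75
tool_pos: [0.5565, 0.1888, 0.1726]
tcp_rot: [-3.142, 0.0, 1.994]
contact_force: [0.5, 2.0, 0.3]
grip_width: 0.0004
gripper_force: 0.3
```

Request:
{"api": "jog_arm", "payload": {
  "increments": [
    [[-0.002,-0.008,0,0.001,1],[0,0,0,0,1]]
  ]
}}

```text
t: 8.0
tool_pos: [0.5559, 0.1884, 0.1726]
tcp_rot: [-3.142, 0.0, 1.988]
contact_force: [0.2, 1.2, 0.1]
grip_width: 0.0005
gripper_force: 0.4
```

Request:
{"api": "jog_arm", "payload": {
  "increments": [
    [[-0.002,-0.008,0,0.001,1],[0,0,0,0,1]]
  ]
}}

```text
t: 8.25
tool_pos: [0.5555, 0.188, 0.1727]
tcp_rot: [3.141, -0.0, 1.981]
contact_force: [2.6, 3.6, -2.6]
grip_width: 0.0007
gripper_force: 1.6
```

Request:
{"api": "jog_arm", "payload": {
  "increments": [
    [[-0.002,-0.008,0,0.001,1],[0,0,0,0,1]]
  ]
}}

```text
t: 8.5
tool_pos: [0.5552, 0.1878, 0.1728]
tcp_rot: [3.14, -0.0, 1.975]
contact_force: [5.0, 4.5, -3.0]
grip_width: 0.0004
gripper_force: 2.8
```

Contact with the stop. One small step more, then hold.

Request:
{"api": "jog_arm", "payload": {
  "increments": [
    [[0,-0.004,0,0,1],[0,0,0,0,1]]
  ]
}}

```text
t: 8.75
tool_pos: [0.5551, 0.1877, 0.1728]
tcp_rot: [3.139, -0.0, 1.975]
contact_force: [6.2, 4.3, -2.6]
grip_width: 0.0003
gripper_force: 3.5
```

Request:
{"api": "jog_arm", "payload": {
  "increments": [
    [[0,0,0,0,1],[0,0,0,0,1],[0,0,0,0,1],[0,0,0,0,1]]
  ]
}}

```text
t: 9.25
tool_pos: [0.5551, 0.1877, 0.1728]
tcp_rot: [3.139, -0.0, 1.975]
contact_force: [5.9, 3.4, -2.4]
grip_width: 0.0003
gripper_force: 3.5
```

Request:
{"api": "jog_arm", "payload": {
  "increments": [
    [[0,0,0,0,1],[0,0,0,0,1],[0,0,0,0,1],[0,0,0,0,1]]
  ]
}}

```text
t: 9.75
tool_pos: [0.5551, 0.1877, 0.1728]
tcp_rot: [3.139, -0.0, 1.975]
contact_force: [6.3, 4.0, -2.9]
grip_width: 0.0005
gripper_force: 3.5
```

Request:
{"api": "jog_arm", "payload": {
  "increments": [
    [[0,0.05,0,0,1],[0,0.15,0,0,1],[0,0,-0.5,0,1],[0,0,-0.5,0,1],[0,0,0,0,1]]
  ]
}}

```text
t: 10.38
tool_pos: [0.5749, 0.1954, 0.2785]
tcp_rot: [3.134, 0.002, 1.975]
contact_force: [0.8, 0.1, -0.8]
grip_width: 0.0001
gripper_force: 0.0
```

```bash
python3 - <<'E'
from h import *
import pickle
out=[]
for n in("wrist","top"):
    c=arm.get_calibration(n); a=arm.snapshot(n); cv2.imwrite(f"pics/{n}4.png",a); pickle.dump(c,open(f"{n}4.pkl","wb")); out.append(a)
o=np.zeros((600,800,3),np.uint8); o[:384,:512]=out[0]
t=out[1]; a=cv2.resize(t[200:260,100:196],None,fx=4,fy=4,interpolation=cv2.INTER_CUBIC)[:216]; o[384:,:384]=a[:216]
b=cv2.resize(t[230:280,270:330],None,fx=4.3,fy=4.3,interpolation=cv2.INTER_CUBIC); o[384:384+215,400:658]=b[:215]
cv2.imwrite("pics/c4.png",np.clip(o*1.7,0,255).astype(np.uint8)); print(arm.get_state()['tool_pos'])
E
```

```text
[0.57285533 0.19488708 0.27305691]
```

View pics/c4.png

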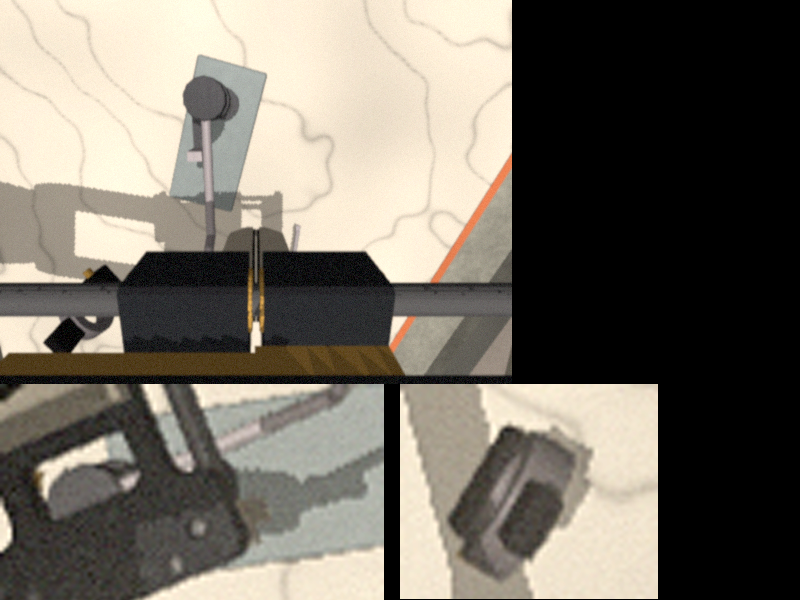

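In the wrist picture the hub is at (206,99) and the arm runs from (206,122) to (211,248), resting against the lug. In the top picture the arm runs from about (150,216) to (186,202), and the tab top is at about (300,262).

```bash
python3 - <<'E'
from h import *
import pickle
w=pickle.load(open("wrist4.pkl","rb"));t=pickle.load(open("top4.pkl","rb"))
for c,uv,z in [(w,(206,99),.181),(w,(206,122),.179),(w,(211,248),.179),(t,(150,216),.179),(t,(181,204.5),.179),(t,(186,202),.195),(t,(300.2,262.1),.14)]: print(uv,ray(0,uv,z,c).round(4))
E
```

```text
(206, 99) [0.5075 0.2557 0.181 ]
(206, 122) [0.5135 0.2392 0.179 ]
(211, 248) [0.5562 0.1392 0.179 ]
(150, 216) [0.5286 0.2054 0.179 ]
(181, 204.5) [0.5483 0.1519 0.179 ]
(186, 202) [0.552  0.1399 0.195 ]
(300.2, 262.1) [ 0.4431 -0.0585  0.14  ]
```

Request:
{"api": "jog_arm", "payload": {
  "increments": [
    [[0,0,0,-0.023,-1],[0,0,0,-0.023,-1],[0,0,0,-0.023,-1],[0,0,0,-0.023,-1],[-0.057,-0.472,0,0,-1],[-0.057,-0.472,0,0,-1],[-0.057,-0.472,0,0,-1],[-0.057,-0.472,0,0,-1],[-0.057,-0.472,0,0,-1],[-0.057,-0.472,0.15,0,-1],[0,0,0.15,0,-1],[0,0,0,0,-1]]
  ]
}}

```text
t: 11.98
tool_pos: [0.4425, -0.059, 0.24]
tcp_rot: [-3.14, -0.005, 2.552]
contact_force: [0.8, 0.1, -0.0]
grip_width: 0.0932
gripper_force: 0.0
```

Request:
{"api": "jog_arm", "payload": {
  "increments": [
    [[0,0,0,0,-1],[0,0,0,0,-1]]
  ]
}}

```text
t: 12.22
tool_pos: [0.4444, -0.0587, 0.2431]
tcp_rot: [3.141, 0.0, 2.555]
contact_force: [0.4, -0.2, -0.1]
grip_width: 0.0931
gripper_force: 0.0
```

```bash
python3 - <<'E'
from h import *
import pickle
c=arm.get_calibration("wrist"); a=arm.snapshot("wrist"); pickle.dump(c,open("wrist5.pkl","wb"))
cv2.imwrite("pics/w5.png",np.clip(a*1.8,0,255).astype(np.uint8)); s=arm.get_state(); print(s['tool_pos'],s['tcp_rot'],c['position'])
print(proj(0,[.4435,-.0595,.14],c))
E
```

```text
[ 0.44439742 -0.05879731  0.24309812] [3.14135508e+00 4.55179761e-04 2.55458548e+00] [ 0.38401105 -0.01851368  0.4019328 ]
[254.04926883 198.54826982]
```

View pics/w5.png

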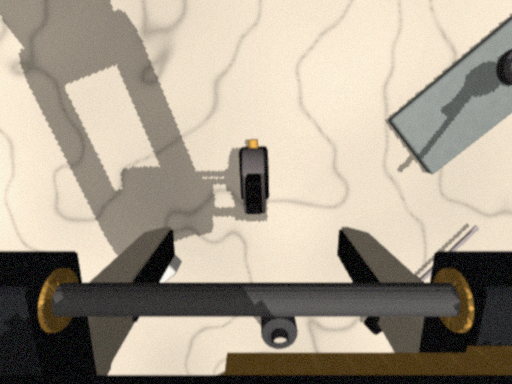

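The tab's top face centre is at about (254,196) against a predicted (254,198.5), and it is square to the jaws. Descend and grip.

Request:
{"api": "jog_arm", "payload": {
  "increments": [
    [[0.02,-0.01,0.4,0,-1],[0,0,0.4,0,-1],[0,0,0.2,0,-1],[0,0,0.2,0,-1],[0,0,0,0,-1],[0,0,0,0,1],[0,0,0,0,1],[0,0,0,0,1],[0,0,0,0,1],[0,0,0,0,1],[0,0,0,0,1],[0,0,0,0,1]]
  ],
  "newtons": 30
}}

```text
t: 13.78
tool_pos: [0.4416, -0.0592, 0.1226]
tcp_rot: [-3.142, -0.0, 2.553]
contact_force: [0.3, -0.9, 0.2]
grip_width: 0.0272
gripper_force: 0.0
```

Request:
{"api": "jog_arm", "payload": {
  "increments": [
    [[0,0,0,0,1],[0,0,0,0,1]]
  ]
}}

```text
t: 14.02
tool_pos: [0.4416, -0.0591, 0.1226]
tcp_rot: [3.142, -0.0, 2.553]
contact_force: [0.5, 0.3, 0.8]
grip_width: 0.0134
gripper_force: 29.8
```

Request:
{"api": "jog_arm", "payload": {
  "increments": [
    [[0,0,-0.2,0,1],[0,0,-0.4,0,1],[0,0,-0.4,0,1],[0,0,-0.13,0,1],[0,0,0,-0.0195,1],[0,0,0,-0.0195,1],[0,0,0,-0.0195,1],[0,0,0,-0.0195,1],[0,0,0,-0.0195,1],[0,0,0,-0.0195,1],[0,0,0,-0.0195,1],[0,0,0,-0.0195,1]]
  ]
}}

```text
t: 15.52
tool_pos: [0.4409, -0.059, 0.2336]
tcp_rot: [3.14, -0.002, -2.746]
contact_force: [0.1, -0.1, -3.0]
grip_width: 0.0139
gripper_force: 29.9
```

Request:
{"api": "jog_arm", "payload": {
  "increments": [
    [[-0.2,0.11,0,0,1],[-0.3,0.166,0,0,1],[-0.3,0.166,0,0,1],[-0.3,0.166,0,0,1],[-0.3,0.166,0,0,1],[-0.25,0.138,0,0,1],[-0.148,0.083,0,0,1],[0,0,0,0,1],[0,0,0,0,1],[0,0,0,0,1]]
  ]
}}

```text
t: 16.77
tool_pos: [0.5695, 0.1006, 0.2357]
tcp_rot: [-3.141, -0.0, -2.751]
contact_force: [0.3, -0.4, -3.7]
grip_width: 0.0141
gripper_force: 30.0
```

```bash
python3 - <<'E'
from h import *
import pickle
s=arm.get_state(); print(s['tool_pos'],s['tcp_rot'],s['contact_force'])
o=np.zeros((600,800,3),np.uint8)
f=lambda a,k:cv2.resize(a,None,fx=k,fy=k,interpolation=cv2.INTER_CUBIC)
c={n:arm.get_calibration(n) for n in("scene","wrist")}; im={n:arm.snapshot(n) for n in c}; pickle.dump(c,open("c6.pkl","wb"))
for n in im: cv2.imwrite(f"pics/{n}6.png",im[n])
o[:384,:512]=im["wrist"]; b=f(im["scene"][80:200,220:400],2.4); o[:288,512:800]=b[:288,:288]
b=f(im["scene"][100:172,250:380],3); o[384:600,:390]=b
cv2.imwrite("pics/c6.png",np.clip(o*1.6,0,255).astype(np.uint8))
u=np.array([.3827,-.9239]);S=np.array([.506,.254])
for r,z in((86,.175),(119,.195)): print(proj(0,[*(S+u*r/1000),z],c["wrist"]),proj(0,[*(S+u*r/1000),z],c["scene"]))
E
```

```text
[0.5695328  0.10061581 0.23569681] [-3.14141394e+00 -1.19142010e-04 -2.75077034e+00] [ 0.32042834 -0.44903341 -3.66730433]
[363.46154128 213.24462943] [298.17318033 143.23490295]
[324.07480177 222.62361511] [290.32118832 140.21966465]
```

View pics/c6.png

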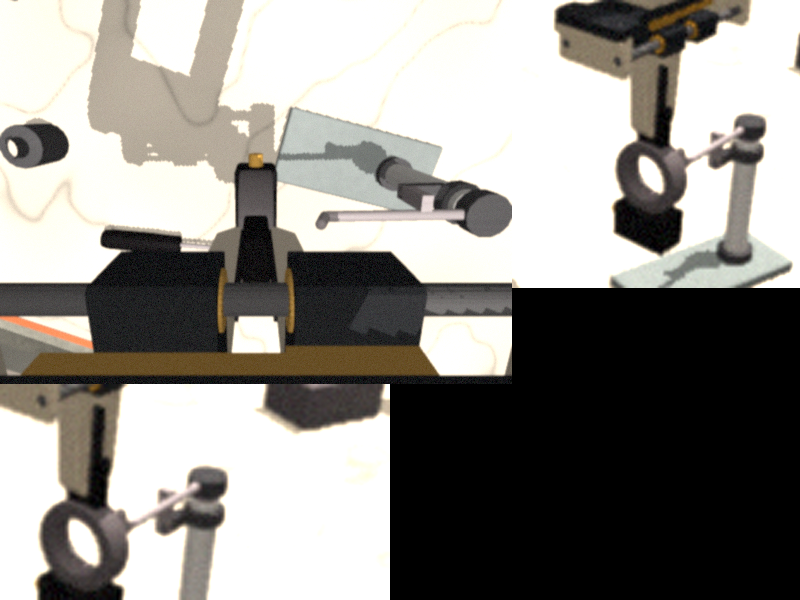

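The ring hangs squarely in the jaws. The wrist view shows the arm from (465,213) to (330,217), with its upturned tip at (322,220).

```bash
python3 - <<'E'
from h import *
import pickle
c=pickle.load(open("c6.pkl","rb"))["wrist"]
p=[ray(0,uv,z,c)[:2] for uv,z in [((485,214),.181),((460,213.5),.175),((335,217),.175),((322,220),.195)]]
T=np.array([.5695,.1006]); y=-2.7508; tx=np.array([np.cos(y),np.sin(y)]); ty=np.array([np.sin(y),-np.cos(y)])
for q in p: print(q.round(4),"tool x,y mm",((q-T)@tx*1e3).round(1),((q-T)@ty*1e3).round(1))
d=p[2]-p[1]; print(np.degrees(np.arctan2(d[1],d[0])))
E
```

```text
[0.5055 0.2521] tool x,y mm 1.5 164.4
[0.5122 0.2399] tool x,y mm -0.1 150.7
[0.5494 0.1566] tool x,y mm -2.8 59.4
[0.5504 0.142 ] tool x,y mm 1.9 45.5
-65.9407044760846
```

Request:
{"api": "jog_arm", "payload": {
  "increments": [
    [[-0.015,0.1,0,-0.004,1],[0,0.15,0,0,1],[0,0.15,0,0,1],[0,0,0,0,1],[0,0,0,0,1]]
  ]
}}

```text
t: 17.5
tool_pos: [0.5552, 0.1389, 0.2357]
tcp_rot: [-3.141, 0.0, -2.724]
contact_force: [0.6, -0.6, -2.3]
grip_width: 0.0141
gripper_force: 30.0
```

Request:
{"api": "jog_arm", "payload": {
  "increments": [
    [[0,0.15,0,0,1],[0,0.15,0,0,1],[0,0.085,0,0,1],[0,0,0,0,1],[0,0,0,0,1]]
  ]
}}

```text
t: 18.12
tool_pos: [0.5398, 0.1738, 0.2356]
tcp_rot: [-3.141, 0.0, -2.725]
contact_force: [-0.3, 0.7, -2.6]
grip_width: 0.0138
gripper_force: 30.0
```

```bash
python3 - <<'E'
from h import *
s=arm.get_state(); print(s['tool_pos'],s['tcp_rot'],s['contact_force'])
f=lambda a,k:cv2.resize(a,None,fx=k,fy=k,interpolation=cv2.INTER_CUBIC)
im={n:arm.snapshot(n) for n in ("scene","wrist")}
o=np.zeros((600,800,3),np.uint8)
o[:300,:400]=f(im["wrist"],400/512); o[300:,:400]=f(im["scene"][95:195,250:350],4)[:300,:400]
o[:300,400:]=f(im["wrist"][150:260,200:347],400/147)[:300,:400]
cv2.imwrite("pics/c7.png",np.clip(o*1.6,0,255).astype(np.uint8))
E
```

```text
[0.53975407 0.17378384 0.23564527] [-3.14134563e+00  1.90209663e-05 -2.72457283e+00] [-0.28964406  0.72255254 -2.57591725]Traceback (most recent call last):
  File "<stdin>", line 7, in <module>
ValueError: could not broadcast input array from shape (299,400,3) into shape (300,400,3)
```

Request:
{"api": "jog_arm", "payload": {
  "increments": [
    [[0,0,0.08,0,1],[0,0,0.08,0,1],[0,0,0.05,0,1],[0,0,0,0,1],[0,0,0,0,1]]
  ]
}}

```text
t: 18.85
tool_pos: [0.5398, 0.1739, 0.2148]
tcp_rot: [-3.142, 0.0, -2.725]
contact_force: [-0.7, -0.5, -3.0]
grip_width: 0.0137
gripper_force: 30.0
```

Request:
{"api": "jog_arm", "payload": {
  "increments": [
    [[0,0,0.015,0,1],[0,0,0.01,0,1],[0,0,0,0,1]]
  ]
}}

```text
t: 19.23
tool_pos: [0.5397, 0.1739, 0.2121]
tcp_rot: [3.142, -0.0, -2.725]
contact_force: [-0.5, 0.6, -2.5]
grip_width: 0.0138
gripper_force: 30.0
```

Request:
{"api": "jog_arm", "payload": {
  "increments": [
    [[0,0,0.01,0,1],[0,0,0,0,1]]
  ]
}}

```text
t: 19.48
tool_pos: [0.5396, 0.1738, 0.211]
tcp_rot: [3.142, -0.0, -2.725]
contact_force: [-0.4, 0.8, -3.3]
grip_width: 0.0139
gripper_force: 30.0
```

Request:
{"api": "jog_arm", "payload": {
  "increments": [
    [[0,0,0.01,0,1],[0,0,0,0,1]]
  ]
}}

```text
t: 19.73
tool_pos: [0.5396, 0.1739, 0.21]
tcp_rot: [3.142, -0.0, -2.725]
contact_force: [0.3, -0.2, -2.8]
grip_width: 0.0137
gripper_force: 30.0
```

Request:
{"api": "jog_arm", "payload": {
  "increments": [
    [[0,0,0.006,0,1],[0,0,0,0,1]]
  ]
}}

```text
t: 19.98
tool_pos: [0.5397, 0.1739, 0.2096]
tcp_rot: [-3.142, 0.0, -2.725]
contact_force: [0.2, 0.2, -3.4]
grip_width: 0.0141
gripper_force: 30.0
```

Request:
{"api": "jog_arm", "payload": {
  "increments": [
    [[0,0,0.006,0,1],[0,0,0,0,1]]
  ]
}}

```text
t: 20.23
tool_pos: [0.5399, 0.1739, 0.2094]
tcp_rot: [-3.141, 0.001, -2.725]
contact_force: [-1.5, 0.5, -0.0]
grip_width: 0.0136
gripper_force: 30.0
```

Request:
{"api": "jog_arm", "payload": {
  "increments": [
    [[0,0,0.006,0,1],[0,0,0,0,1]]
  ]
}}

```text
t: 20.48
tool_pos: [0.5401, 0.174, 0.2092]
tcp_rot: [-3.141, 0.001, -2.725]
contact_force: [-1.0, -0.5, 4.7]
grip_width: 0.0136
gripper_force: 30.0
```

The ring rests on the arm: it touched at the expected height and loads it by about 7 N. I'll ease off slightly and look before letting go.

Request:
{"api": "jog_arm", "payload": {
  "increments": [
    [[0,0,-0.006,0,1],[0,0,0,0,1]]
  ]
}}

```text
t: 20.72
tool_pos: [0.54, 0.174, 0.2092]
tcp_rot: [-3.141, 0.001, -2.725]
contact_force: [0.5, 1.1, 3.6]
grip_width: 0.0138
gripper_force: 30.0
```

Request:
{"api": "jog_arm", "payload": {
  "increments": [
    [[0,0,0,0,0.4],[0,0,0,0,0.4],[0,0,0,0,0.4],[0,0,0,0,0.4],[0,0,0,0,0.4],[0,0,0,0,0.4]]
  ]
}}

```text
t: 21.48
tool_pos: [0.5397, 0.1739, 0.2089]
tcp_rot: [-3.142, -0.0, -2.725]
contact_force: [-0.6, -0.3, 0.6]
grip_width: 0.0281
gripper_force: 0.0
```

```bash
python3 - <<'E'
from h import *
s=arm.get_state(); print(s['tool_pos'],s['tcp_rot'],s['contact_force'])
f=lambda a,k:cv2.resize(a,k,interpolation=cv2.INTER_CUBIC)
im={n:arm.snapshot(n) for n in ("scene","wrist")}
o=np.zeros((600,800,3),np.uint8)
o[:300,:400]=f(im["wrist"],(400,300)); o[300:,:400]=f(im["scene"][95:195,240:373],(400,300))
o[:300,400:]=f(im["wrist"][150:260,200:347],(400,300))
cv2.imwrite("pics/c8.png",np.clip(o*1.6,0,255).astype(np.uint8))
E
```

```text
[0.53969055 0.17385728 0.20890515] [-3.14156778e+00 -7.16274158e-05 -2.72473379e+00] [-0.58584958 -0.33175719  0.55657645]
```

View pics/c8.png

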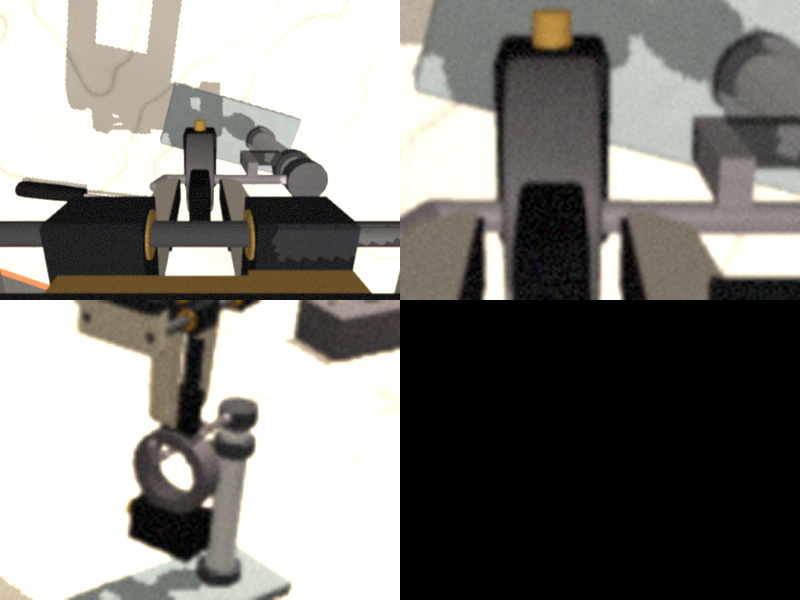

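The clamp hangs freely on the arm between the hub and the upturned end, and the jaws are clear on both sides. I'll retreat straight up, let it settle and hand in.

Request:
{"api": "jog_arm", "payload": {
  "increments": [
    [[0,0,-0.1,0,0.4],[0,0,-0.2,0,0.4],[0,0,-0.4,0,0.4],[0,0,-0.4,0,0.4],[0,0,0,0,0.4],[0,0,0,0,0.4],[0,0,0,0,0.4],[0,0,0,0,0.4],[0,0,0,0,0.4],[0,0,0,0,0.4],[0,0,0,0,0.4],[0,0,0,0,0.4]]
  ]
}}

```text
t: 23.08
tool_pos: [0.5397, 0.1739, 0.319]
tcp_rot: [-3.142, 0.0, -2.725]
contact_force: [-0.2, 0.1, 0.5]
grip_width: 0.028
gripper_force: 0.0
```

Request:
{"api": "jog_arm", "payload": {
  "increments": [
    [[0,0,0,0,0.4],[0,0,0,0,0.4],[0,0,0,0,0.4],[0,0,0,0,0.4],[0,0,0,0,0.4],[0,0,0,0,0.4],[0,0,0,0,0.4],[0,0,0,0,0.4],[0,0,0,0,0.4],[0,0,0,0,0.4],[0,0,0,0,0.4],[0,0,0,0,0.4]]
  ]
}}

```text
t: 24.58
tool_pos: [0.5397, 0.1739, 0.3189]
tcp_rot: [3.142, 0.0, -2.725]
contact_force: [-0.4, -0.3, -0.0]
grip_width: 0.028
gripper_force: 0.0
```

```bash
python3 - <<'E'
from h import *
g=lambda:cv2.GaussianBlur(arm.snapshot("scene")[95:195,240:373],(5,5),0).astype(int)
a=g(); b=g(); print("motion",abs(a-b).max()); print(arm.close_job())
E
```

```text
motion 5
the job is handed in; nothing more can be done
None
```

I turned the hook to its stop, pressed it there with about 7–8 N for just over a second, then hung the clamp on the arm, let go and handed the job in at about 25 s; no verdict came back, but the last pictures show the clamp hanging still and clear of the gripper.

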